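# Right the fallen solder spool and park it in its square

## Task

The green solder spool has fallen over on the bench. Without picking it up, push on its labelled end to tip it back up so that it stands on its other end with the label facing up; then slide it, standing, along the bench until it is wholly inside the free yellow tape square. Do not lift or carry it, and leave the blue spool and everything else on the bench as they are.

Things in the scene. Friction and masses are not known exactly. Their poses are not given: they have to be found in the camera images.
- green_spool: The fallen solder spool, 0.35 to 0.7 kg: green flanges 72 mm across, silvery wrapped winding 68 mm across, 46 mm long. It lies on its round side, free to roll, labelled end towards the robot's side (within 70 degrees). Origin at its centre, 36 mm up lying, 23 mm standing; x axis out of the labelled end. Tipped over the far rim it passes balance at 33 degrees; its centre ends 59 mm further.
- spool_label (a point): Centre of the green spool's labelled end face (white paper ring on the green flange, dark bore in the middle), on the axis 23 mm from the spool's centre. A push high on this face, into it along the axis, turns the spool up over the rim of its other end; the mat grips that rim well.
- free_square: The free square: an outline of yellow tape, flat on the green mat, with nothing standing in it; 110 mm by 110 mm inside the tape, tape 10 mm wide. The place for the green spool. Origin at its centre on the bench, x and y axes along its sides. Fixed, at one side of the work, left or right.
- blue_spool: Blue solder spool of the same size, standing upright in the other yellow square, across the work from the free one. Origin at the centre of its underside; 46 mm high. Leave alone.
- transformer1: Small black transformer with yellow tape and pins up, loose on the bench, 32 x 29 x 33 mm. Origin at the centre of its underside. Leave alone.
- transformer2: A second such transformer, loose, 32 x 29 x 33 mm. Origin at the centre of its underside. Leave alone.
- tape_roll: Roll of yellow tape lying flat, 80 mm in diameter, 20 mm high. Origin at the centre of its underside. Leave alone.
- flux_bottle: White flux bottle with a red cap, 42 mm in diameter, 85 mm high, standing. Origin at the centre of its underside. Leave alone.
- tip_cleaner: Dark round tip-cleaner pot with brass wool, 72 mm in diameter, 45 mm high. Origin at the centre of its underside. Leave alone.
- flux_brush: Small brush lying on the bench, 150 mm long. Origin at about the middle of its underside, x axis along it. Leave alone.
Not all that is in view belongs to the job. Leave any orange look-alike of the green_spool alone.

How it is judged (in metres and radians):
On the way, in this order (a step that is already met when the one before it is completed fails the run):
1. the green spool stands upright on the bench, label up (angle between green_spool's own x axis and vertical below 0.1 rad and height (world z) of green_spool between 0.018 and 0.028 m), for 0.2 s.
2. the green spool, standing label up, has been slid inside the free yellow square (all of step 1 and x of green_spool in the frame of free_square between -0.022 and 0.022 m and y of green_spool in the frame of free_square between -0.022 and 0.022 m), for 0.2 s.
At the end, for the whole second after the job is handed in: The green spool stands on its unlabelled end on the bench, label up (axis within 0.10 rad of vertical, centre 18 to 28 mm above the bench), its centre within 22 mm of the free square's centre along each of the square's sides, at rest; no bystander has moved more than 20 mm or tipped (all of step 2 and linear speed of green_spool below 0.02 m/s and angular speed of green_spool below 0.2 rad/s and not (distance of any of blue_spool, transformer1, transformer2, tape_roll, flux_bottle, tip_cleaner, flux_brush from where it was at the start of the episode above 0.02 m or angle between any of blue_spool, flux_bottle's own z axis and vertical above 0.3 rad)); the robot touches nothing.
It fails at once if the green spool is lifted off the bench (height (world z) of green_spool above 0.05 m or (angle between green_spool's own x axis and vertical below 0.15 rad and height (world z) of green_spool above 0.035 m)).
It fails at once if the blue spool or another thing on the bench is moved by more than 20 mm, or the blue spool or the bottle is tipped (distance of any of blue_spool, transformer1, transformer2, tape_roll, flux_bottle, tip_cleaner, flux_brush from where it was at the start of the episode above 0.02 m or angle between any of blue_spool, flux_bottle's own z axis and vertical above 0.3 rad).
It also fails if it takes over 64 s, if anything falls off the work surface, if the arm or the gripper's body presses on something with over 40 N, if the wrist force passes 120 N, or if a joint passes its speed limit or range.

## Robot

A 6-joint arm with a two-finger parallel gripper is mounted at the origin on the work surface. World frame = base frame: x ahead of the robot, y to its left, z up, the work surface at z = 0. Lengths are in m, angles in degrees, forces in N, time in s.
With the tool pointing down it reaches from about 0.4 to 0.825 m from the base axis. Payload 7 kg.
Tool frame: the origin (TCP) lies on the centre line of the jaws, within the pads' length; the fingertips stand 19 mm ahead of it and the grasp point (between the pads) is the TCP; z points along the fingers, y is the line along which they close (so a half turn about z gives the same grasp; the last joint's range is limited). The gripper opens to 88 mm and grips with 3 to 60 N. Pads are 19 mm wide; open, the fingers measure 130 mm over their backs; the gripper's body (78 mm by 193 mm) begins 47 mm behind the grasp point.
Start: joints at [-46.805, 20.546, 0.682, 0, -70.136, -16.507], TCP at [0.303, -0.603, 0.246] pointing down, gripper open.
Joint ranges: [-176.03, 176.03], [-82.01, 121.73], [-58.28, 71.71], [-173.87, 95.51], [-174.79, -0.11], [-173.66, 173.66]. Speed limits (degrees/s): [136.94, 136.94, 172.46, 180, 180, 180].

## Interface

Orientations are given as [roll, pitch, yaw] about the fixed x, y, z axes, in that order (R = Rz(yaw) Ry(pitch) Rx(roll)).
In Python, from plant import ctrl gives the robot as it stands.
- The arm moves only by the tool move_arm, never from a script. Its argument "motion" is a list of rows, each a list of 3 entries, a list of its own where there are three numbers: the shift along the tool's x, y, z in mm, then the turn, a rotation vector about the tool's x, y, z in degrees, then the closure, from 0 (fully open) to 1 (shut). A call has 1 to 10 rows; each row is the pose to reach, as a shift and turn from the pose commanded when the call began, along the tool's axes at that moment; what a row does not reach only later rows make up. A row lasts 1/12 s, in which the tool goes at most 41.7 mm and 7.16 degrees, less where a joint would pass 70% of its speed; a pose out of reach is approached as far as the arm can. A call with a gripper value outside its range is refused whole. The fingers move at their own pace and stop on an object; the grip force is fixed at half the most. Time passes only in rows, so rows that repeat a pose let the fingers close. It gives the time, the measured TCP pose, the force, the opening and the grip force at its end, in the units of the state.
- ctrl.get_obs(): the state, without advancing time (a new reading comes with each control period).
- ctrl.snapshot(name): name is "scene" or "top" or "wrist"; returns a dict with "color" (480x640x3 uint8, blue, green, red), "camera_matrix" (3x3 intrinsics, pixels), "k1" (the pictures are not rectified: a ray, as slopes to the right and down, at radius r is drawn at 1 + k1 r^2 times it, then the intrinsics apply), "cam_to_world" (4x4, takes a point from camera to world coordinates). Camera axes: x right, y up, looking along -z (the intrinsics and any distortion apply to the point x, -y, -z); pixel columns grow to the right and rows downward; lengths in m; the calibration is good to about 2 mm. A picture is of the moment at which its call begins. There is no depth.
- ctrl.close_job(): hands the job in; it is judged then, once.
The state is a dict: "clock": time; "joint_pos": joint angles; "qvel": joint speeds; "tau": joint torques, N m; "tool_pos": TCP position; "orientation": TCP orientation; "force": force on the tool from outside, world axes, zero at the start; "moment": the same for the moment, N m; "opening": finger opening in m; "gripper_force": force on a finger pad.
Only numpy, scipy, OpenCV 4.12 (cv2) and the standard library are available. Lean on these libraries where they do the work, as an engineer would, in place of code of your own. Each camera call takes 0.05 s, during which the arm holds its last target. There are 200 camera calls.

## Working session

There is one attempt and no reset: what is moved stays moved. The work goes in short steps, Python scripts to look and compute and a tool call to move; the robot and the scene stay as the last step left them, time stands still between calls to the robot, and variables do not carry over. Pictures are saved under pics/ and viewed, at most 10 in all, crops included, and the job is handed in when it is done.

Besides the shell and the picture viewer there is one more tool, called after "Emit:" by a JSON object that holds its "op" and its "data". move_arm: Moves the arm, as the interface text tells. Its arguments: {"type":"object","properties":{"motion":{"type":"array"}},"required":["motion"]}

```bash
mkdir -p pics; cat > h.py <<'E'
import numpy as np,cv2,pickle
from plant import ctrl
from scipy.spatial.transform import Rotation as Rn
def snap(n,f):
    s=ctrl.snapshot(n); cv2.imwrite(f'pics/{f}.png',s['color']); pickle.dump(s,open(f'pics/{f}.pkl','wb')); return s
def load(f): return pickle.load(open(f'pics/{f}.pkl','rb'))
def ray(s,uv):
    K=np.array(s['camera_matrix']);M=np.array(s['cam_to_world'])
    p=cv2.undistortPoints(np.array([[uv]],float),K,np.array([s['k1'],0,0,0,0.]))[0,0]
    return M[:3,3],M[:3,:3]@np.array([p[0],-p[1],-1])
def at(s,uv,z):
    o,d=ray(s,uv); return o+d*(z-o[2])/d[2]
def proj(s,P):
    K=np.array(s['camera_matrix']);M=np.array(s['cam_to_world'])
    c=(np.array(P,float).reshape(-1,3)-M[:3,3])@M[:3,:3]; c=c*[1,-1,-1]
    return cv2.projectPoints(c,np.zeros(3),np.zeros(3),K,np.array([s['k1'],0,0,0,0.]))[0][:,0]
def tri(obs):
    A=0;b=0
    for s,uv in obs:
        o,d=ray(s,uv);d=d/np.linalg.norm(d);P=np.eye(3)-np.outer(d,d);A=A+P;b=b+P@o
    return np.linalg.solve(A,b)
E
python3 - <<'E'
from h import *
for n in ['scene','top']:
    s=snap(n,n+'0'); print(n,np.round(s['cam_to_world'],3).tolist(),s['k1'])
o=ctrl.get_obs();print(o)
E
```

```text
scene [[-0.421, -0.785, 0.455, 1.03], [0.907, -0.358, 0.221, 0.29], [-0.011, 0.506, 0.863, 0.919], [0.0, 0.0, 0.0, 1.0]] -0.03103142207911368
top [[0.002, 0.995, -0.105, 0.462], [-1.0, 0.004, 0.018, 0.055], [0.018, 0.104, 0.994, 0.993], [0.0, 0.0, 0.0, 1.0]] -0.050712615842523824
{'clock': 0.1, 'joint_pos': array([-4.68040978e+01,  2.05877086e+01,  6.39719103e-01, -1.84320497e-02,
       -7.01352753e+01, -1.65064317e+01]), 'qvel': array([ 0.01514277, -0.09035645,  0.03530259,  0.16607602, -0.0670895 ,
       -0.02176398]), 'tau': array([-1.32391517e-03, -5.84164917e+01,  2.93753725e+01,  7.01560959e+00,
        1.01236906e-02, -5.28119756e-05]), 'tool_pos': array([ 0.30297783, -0.60273273,  0.24471519]), 'orientation': array([ 1.79915243e+02, -7.04556549e-03, -1.53316800e+02]), 'force': array([ 0.16588602, -0.68638433, -0.69713232]), 'moment': array([-0.01637896,  0.01424795, -0.02835367]), 'gripper_force': 0.0, 'opening': 0.0878602408672693}
```

View pics/top0.png

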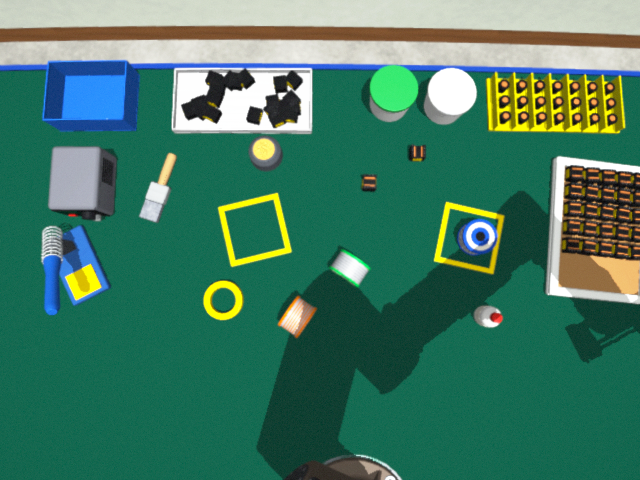

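View pics/scene0.png

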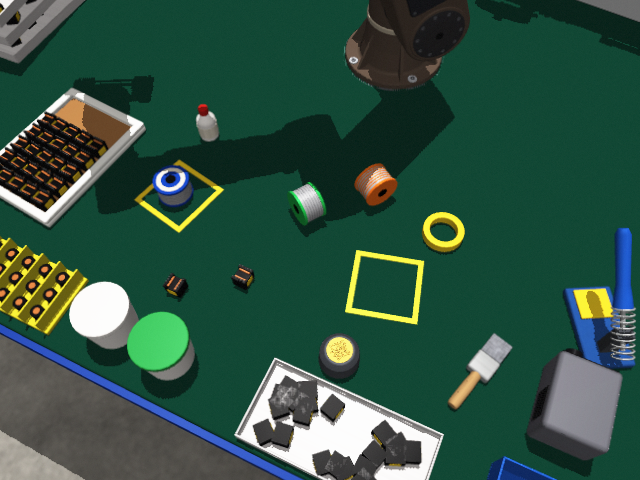

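The top view shows the green spool at about (350,267), the free square at (255,230), and the orange look-alike at (297,316) close by. In the scene view they are at (307,203), (386,287) and (376,185). I'll zoom in on the spool next.

```bash
python3 - <<'E'
from h import *
a=load('top0')['color'][235:300,310:390]; b=load('scene0')['color'][170:235,267:347]
c=np.hstack([cv2.resize(a,(400,325),interpolation=2),cv2.resize(b,(400,325),interpolation=2)])
cv2.imwrite('pics/crop.png',c)
s=load('top0')
for n,uv,z in [('spool',(350,267),.036),('orange',(297,316),.036),('bluetop',(480,236),.046),('tape',(223,300),.02),('clean',(265,150),.045),('bottle',(492,317),.06),('t1',(369,182),.03),('brush',(158,187),.01)]: print(n,at(s,uv,z).round(3))
for f in ['top0','scene0']:
    s=load(f);h=cv2.cvtColor(s['color'],cv2.COLOR_BGR2HSV)
    m=cv2.inRange(h,(24,140,120),(36,255,255));n,l,st,ce=cv2.connectedComponentsWithStats(m)
    for i in range(1,n):
        if st[i,4]>150:
            cs,hi=cv2.findContours((l==i).astype('uint8'),cv2.RETR_CCOMP,cv2.CHAIN_APPROX_NONE)
            for k,q in enumerate(cs):
                if cv2.contourArea(q)>1500:
                    bx=cv2.boxPoints(cv2.minAreaRect(q)) if f=='top0' else cv2.approxPolyDP(q,8,True)[:,0]
                    print(f,i,hi[0][k][3],[at(s,p,0).round(4)[:2].tolist() for p in bx],np.mean(bx,0))
E
```

```text
spool [0.507 0.005 0.036]
orange [0.407 0.112 0.036]
bluetop [ 0.571 -0.263  0.046]
tape [0.438 0.266 0.02 ]
clean [0.749 0.182 0.045]
bottle [ 0.406 -0.278  0.06 ]
t1 [ 0.686 -0.036  0.03 ]
brush [0.677 0.414 0.01 ]
top0 1 -1 [[0.8112, -0.2975], [0.9494, -0.3058], [0.953, -0.6339], [0.8117, -0.6192]] [555.0085  102.54732]
top0 44 -1 [[0.637, 0.2896], [0.6689, 0.1593], [0.5394, 0.1273], [0.5084, 0.256]] [254.00162 229.38196]
top0 44 0 [[0.629, 0.2764], [0.6559, 0.1673], [0.547, 0.14], [0.5207, 0.2479]] [254.05685 229.43884]
top0 47 -1 [[0.5212, -0.1739], [0.6512, -0.2042], [0.6243, -0.3361], [0.4943, -0.3038]] [469.16052 237.61276]
top0 47 0 [[0.5301, -0.1846], [0.639, -0.2122], [0.6127, -0.3295], [0.5038, -0.3003]] [470.1938 238.1601]
scene0 33 -1 [[0.5425, 0.132], [0.6668, 0.1631], [0.6369, 0.2881], [0.5116, 0.257]] [385.  286.5]
scene0 33 0 [[0.5486, 0.1449], [0.5236, 0.2512], [0.6299, 0.276], [0.6551, 0.1698]] [385.25 286.25]
```

View pics/crop.png

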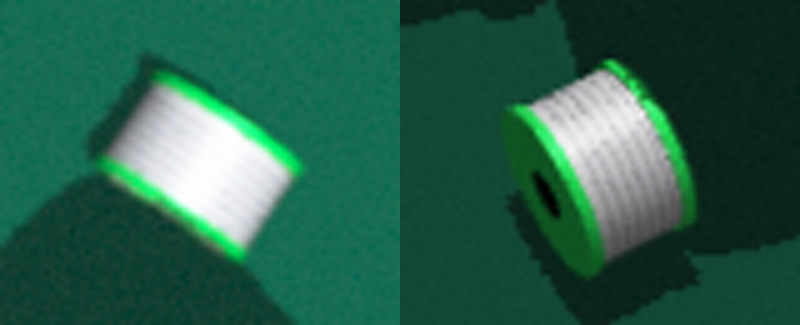

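The crop shows the far, unlabelled face towards +x with its dark bore. The labelled end therefore faces the robot, about 33° off −x. Next I'll fit the spool pose to both silhouettes.

```bash
cat >> h.py <<'E'
from scipy.optimize import minimize
def pts(x,y,yaw=None,z=.036,r=.036):
    t=np.linspace(0,2*np.pi,60); C=[]
    a=np.array([0,0,1.]) if yaw is None else np.array([np.cos(yaw),np.sin(yaw),0])
    b=np.array([1.,0,0]) if yaw is None else np.array([-a[1],a[0],0]); c=np.cross(a,b)
    for e in(-.023,.023): C.append(np.array([x,y,z])+e*a+r*(np.outer(np.cos(t),b)+np.outer(np.sin(t),c)))
    return np.vstack(C)
def sil(s,P,k=8,box=None):
    x0,y0,w,h=box; p=((proj(s,P)-[x0,y0]+.5)*k).astype(np.int32)
    m=np.zeros((h*k,w*k),np.uint8); cv2.fillConvexPoly(m,cv2.convexHull(p),255); return cv2.resize(m,(w,h),interpolation=cv2.INTER_AREA)/255.
def gmask(s,box):
    x0,y0,w,h=box; c=s['color'][y0:y0+h,x0:x0+w]; H=cv2.cvtColor(c,cv2.COLOR_BGR2HSV)
    m=((H[...,0]>50)&(H[...,0]<75)&(H[...,1]>130)&(H[...,2]>95)&(H[...,0]<72)&~((H[...,0]>70)&(H[...,2]<140)))|((H[...,1]<90)&(H[...,2]>100))
    n,l,st,_=cv2.connectedComponentsWithStats(m.astype('uint8')); i=1+np.argmax(st[1:,4])
    return cv2.morphologyEx((l==i).astype('uint8'),cv2.MORPH_CLOSE,np.ones((3,3)))
def move(p,yaw):
    o=ctrl.get_obs(); R=Rn.from_euler('xyz',o['orientation'],degrees=True)
    G=Rn.from_euler('xyz',[180,0,yaw],degrees=True)
    print(o['clock'],'at',o['tool_pos'].round(4),o['orientation'].round(1),'shift mm',(R.inv().apply(np.array(p)-o['tool_pos'])*1000).round(1),'rotvec',(R.inv()*G).as_rotvec(degrees=True).round(1))
E
python3 - <<'E'
from h import *
V=[(load('top0'),(315,235,70,60)),(load('scene0'),(275,170,65,65))]
M=[gmask(s,b) for s,b in V]; print([int(m.sum()) for m in M])
f=lambda q,W=(0,1):sum(np.abs(sil(V[i][0],pts(*q[:2],q[2]),8,V[i][1])-M[i]).sum() for i in W)
S=np.array([[.507,.005,np.radians(146)]]+[[.52,.005,2.55],[.507,.015,2.55],[.507,.005,2.75]])
for W in [(0,),(1,),(0,1)]:
    r=minimize(f,S[0],args=(W,),method='Nelder-Mead',options=dict(initial_simplex=S,xatol=1e-4,fatol=.05)); print(W,r.x.round(4),np.degrees(r.x[2]).round(1),r.fun)
x,y,w=r.x;a=np.array([np.cos(w),np.sin(w)]);print('label',np.r_[x,y]+.023*a,'stand',np.r_[x,y]-.059*a)
move(list(np.r_[x,y]+.075*a)+[.16],np.degrees(w))
E
```

```text
[735, 750]
(0,) [0.5031 0.0062 2.5589] 146.6 125.95294117647059
(1,) [0.4983 0.0119 2.2701] 130.1 304.4117647058823
(0, 1) [0.5023 0.0084 2.4559] 140.7 496.39607843137253
label [0.48447442 0.02295266] stand [ 0.54794318 -0.02896762]
0.1 at [ 0.303  -0.6027  0.2447] [ 179.9   -0.  -153.3] shift mm [-422.   524.9   85.4] rotvec [ 0.1 -0.1 66. ]
```

```bash
python3 - <<'E'
from h import *
t=load('top0');s=load('scene0')
C=[at(t,np.array(p)/5+[310,235],.036) for p in [(157,75),(300,170),(100,160),(243,258)]]
c=np.mean(C,0);d=(C[2]+C[3]-C[0]-C[1])/2;e=C[1]-C[0]
print(c,np.linalg.norm(d),np.degrees(np.arctan2(d[1],d[0])),np.linalg.norm(e),np.degrees(np.arctan2(e[1],e[0]))-90+360)
b=at(s,[267+147/5,170+195/5],.036);print('bore far',b, 'pred',c-.023*d/np.linalg.norm(d))
move([.42,.06,.2],146)
E
```

```text
[0.50442611 0.0049634  0.036     ] 0.04243574006640213 146.58155718922933 0.0702560861995107 146.48648536789412
bore far [ 0.52596015 -0.00181476  0.036     ] pred [ 0.52362353 -0.00770384  0.036     ]
0.1 at [ 0.303  -0.6027  0.2447] [ 179.9   -0.  -153.3] shift mm [-402.2  539.5   45.5] rotvec [ 0.1 -0.1 60.7]
```

Emit:
{"op": "move_arm", "data": {"motion": [[[-200,270,20],[0,0,30],1],[[-200,270,20],[0,0,30],1],[[-200,270,20],[0,0,30],1],[[-200,270,20],[0,0,30],1],[[-402,540,45],[0,0,61],1],[[-402,540,45],[0,0,61],1],[[-402,540,45],[0,0,61],1],[[-402,540,45],[0,0,61],1],[[-402,540,45],[0,0,61],1],[[-402,540,45],[0,0,61],1]]}}

```text
clock: 0.93
tool_pos: [0.3701, -0.2252, 0.2208]
orientation: [-180.0, 0.0, 145.3]
force: [1.2, 0.8, -0.1]
opening: 0.0268
gripper_force: 0.0
```

```bash
python3 - <<'E'
from h import *
move([.42,.06,.2],146.5)
E
```

```text
0.9333 at [ 0.3701 -0.2252  0.2208] [-180.     0.   145.3] shift mm [121.3 262.9  20.8] rotvec [-0.   0.  -1.2]
```

Emit:
{"op": "move_arm", "data": {"motion": [[[120,250,20],[0,0,-1.2],1],[[120,250,20],[0,0,-1.2],1],[[120,250,20],[0,0,-1.2],1],[[120,250,20],[0,0,-1.2],1],[[120,250,20],[0,0,-1.2],1],[[120,250,20],[0,0,-1.2],1],[[120,250,20],[0,0,-1.2],1],[[120,250,20],[0,0,-1.2],1],[[120,250,20],[0,0,-1.2],1],[[120,250,20],[0,0,-1.2],1]]}}

```text
clock: 1.77
tool_pos: [0.4117, 0.0476, 0.2006]
orientation: [-180.0, -0.0, 146.9]
force: [-0.8, -0.7, 0.5]
opening: 0.0002
gripper_force: 0.0
```

```bash
python3 - <<'E'
from h import *
s=snap('wrist','w1'); print(np.round(s['cam_to_world'],3).tolist(), proj(s,[.505,.006,.036]))
E
```

```text
[[0.545, -0.808, -0.223, 0.351], [0.838, 0.525, 0.145, 0.086], [0.0, -0.266, 0.964, 0.34], [0.0, 0.0, 0.0, 1.0]] [[334.49308258 327.71450725]]
```

View pics/w1.png

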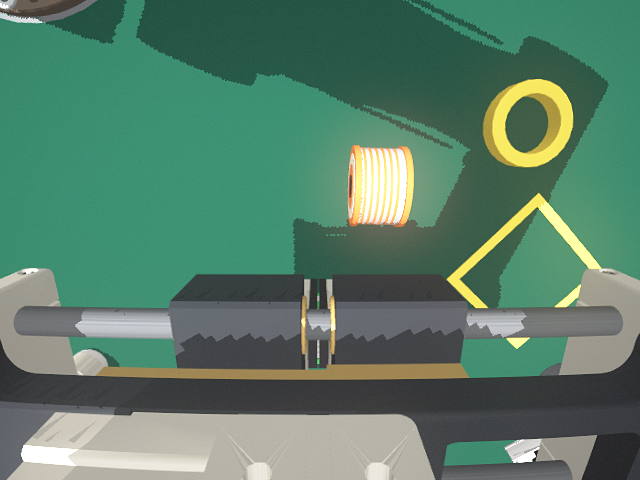

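The wrist view faces back towards the robot: orange spool at (380,187), tape roll at (528,123), free square at (528,270). I'll check the lateral position with the silhouette extents in the scene crop.

```bash
python3 - <<'E'
from h import *
s=load('scene0');t=load('top0')
print('obs scene L,T,R,B',287.4,182,326.2,225.2,' top',330,250,370.2,287)
for q in [(.5044,.005,146.5),(.5065,.005,146.5),(.5065,.008,146.5),(.5044,.008,146.5)]:
    for v in (s,t):
        p=proj(v,pts(q[0],q[1],np.radians(q[2])))+.5;print(q,p.min(0).round(1),p.max(0).round(1))
move([.505+.09*-.834,.006+.09*.552,.08],146.5)
E
```

```text
obs scene L,T,R,B 287.4 182 326.2 225.2  top 330 250 370.2 287
(0.5044, 0.005, 146.5) [285.4 180.4] [324.7 224.1]
(0.5044, 0.005, 146.5) [329.6 249.5] [371.4 287.8]
(0.5065, 0.005, 146.5) [284.9 181.2] [324.2 224.9]
(0.5065, 0.005, 146.5) [329.6 248.4] [371.4 286.8]
(0.5065, 0.008, 146.5) [286.3 181.8] [325.6 225.5]
(0.5065, 0.008, 146.5) [328.1 248.4] [370.  286.8]
(0.5044, 0.008, 146.5) [286.8 181. ] [326.1 224.6]
(0.5044, 0.008, 146.5) [328.1 249.4] [370.  287.8]
1.8167 at [0.4117 0.0472 0.2008] [-180.    -0.   146.9] shift mm [-10.6  17.1 120.7] rotvec [-0.  -0.   0.4]
```

Emit:
{"op": "move_arm", "data": {"motion": [[[-5,17.7,40],[0,0,0.4],1],[[-15,17.7,80],[0,0,0.4],1],[[-30,17.7,126],[0,0,0.4],1],[[-30,17.7,126],[0,0,0.4],1],[[-30,17.7,126],[0,0,0.4],1],[[-30,17.7,126],[0,0,0.4],1],[[-30,17.7,126],[0,0,0.4],1]]}}

```text
clock: 2.4
tool_pos: [0.4478, 0.0463, 0.0767]
orientation: [179.9, 0.1, 146.5]
force: [0.1, 0.1, 0.4]
opening: 0.0006
gripper_force: 0.0
```

```bash
python3 - <<'E'
from h import *
move([.505-.834*.036,.007+.552*.036,.075],146.5); print(ctrl.get_obs()['force'])
E
```

```text
2.4 at [0.4478 0.0463 0.0767] [1.799e+02 1.000e-01 1.465e+02] shift mm [-33.4  -1.2   1.8] rotvec [ 0.1  0.1 -0. ]
[0.10801919 0.05243528 0.3833826 ]
```

Emit:
{"op": "move_arm", "data": {"motion": [[[-12,-1.2,1.5],[0,0,0],1],[[-22,-1.2,1.5],[0,0,0],1],[[-29,-1.2,1.5],[0,0,0],1],[[-32,-1.2,1.5],[0,0,0],1],[[-35,-1.2,1.5],[0,0,0],1],[[-38,-1.2,1.5],[0,0,0],1],[[-41,-1.2,1.5],[0,0,0],1],[[-44,-1.2,1.5],[0,0,0],1],[[-47,-1.2,1.5],[0,0,0],1]]}}

```text
clock: 3.15
tool_pos: [0.4849, 0.0193, 0.0736]
orientation: [-180.0, -0.0, 146.5]
force: [-3.7, 2.1, 5.5]
opening: 0.0005
gripper_force: 3.0
```

```bash
python3 - <<'E'
from h import *
s=snap('scene','s2')['color'][130:280,200:400]
cv2.imwrite('pics/s2c.png',cv2.resize(s,(800,600),interpolation=2)); move([.505-.834*.036,.007+.552*.036,.075],146.5); print(ctrl.get_obs()['force'])
E
```

```text
3.2 at [0.4855 0.0192 0.0736] [-180.    -0.   146.5] shift mm [13.   0.6 -1.4] rotvec [-0. -0.  0.]
[-2.08162292  1.17991278  3.06123145]
```

View pics/s2c.png

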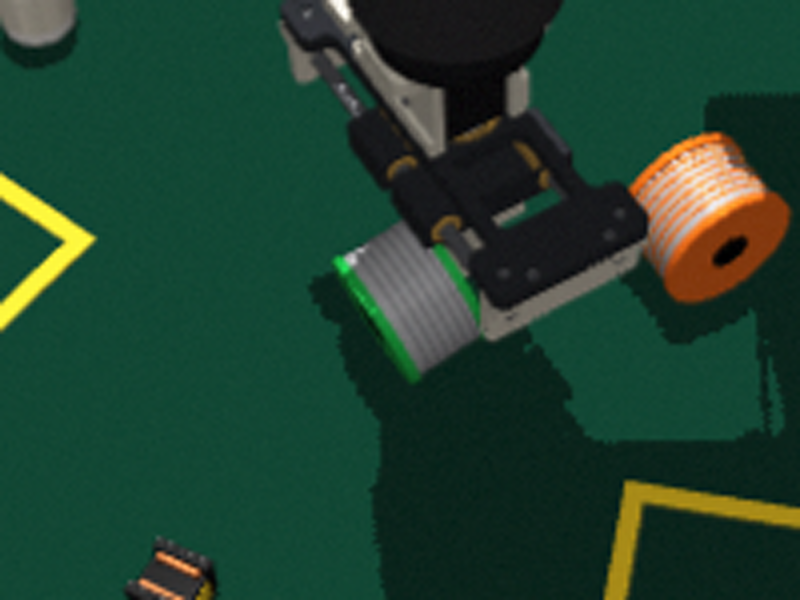

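The picture shows the spool tipping up over its far rim as planned, with the unlabelled flange turning down at crop position (380,320). I'll keep pushing.

Emit:
{"op": "move_arm", "data": {"motion": [[[-4,0,0],[0,0,0],1],[[-7,0,0],[0,0,0],1],[[-10,0,0],[0,0,0],1],[[-13,0,0],[0,0,0],1],[[-16,0,0],[0,0,0],1],[[-19,0,0],[0,0,0],1],[[-22,0,0],[0,0,0],1],[[-25,0,0],[0,0,0],1],[[-28,0,0],[0,0,0],1],[[-30,0,0],[0,0,0],1]]}}

```text
clock: 4.03
tool_pos: [0.5106, 0.0025, 0.0733]
orientation: [-180.0, -0.0, 146.5]
force: [0.0, 0.1, -0.2]
opening: 0.0004
gripper_force: 0.0
```

Emit:
{"op": "move_arm", "data": {"motion": [[[0,0,0],[0,0,0],1],[[0,0,0],[0,0,0],1],[[0,0,0],[0,0,0],1]]}}

```text
clock: 4.28
tool_pos: [0.5103, 0.0027, 0.0733]
orientation: [-180.0, -0.0, 146.5]
force: [0.1, 0.2, -0.1]
opening: 0.0003
gripper_force: 0.0
```

```bash
python3 - <<'E'
from h import *
s=snap('scene','s3')['color'][130:280,200:400]
cv2.imwrite('pics/s3c.png',cv2.resize(s,(800,600),interpolation=2)); print(ctrl.get_obs()['force'])
E
```

```text
[-0.54924897  0.44436311 -0.48289257]
```

View pics/s3c.png

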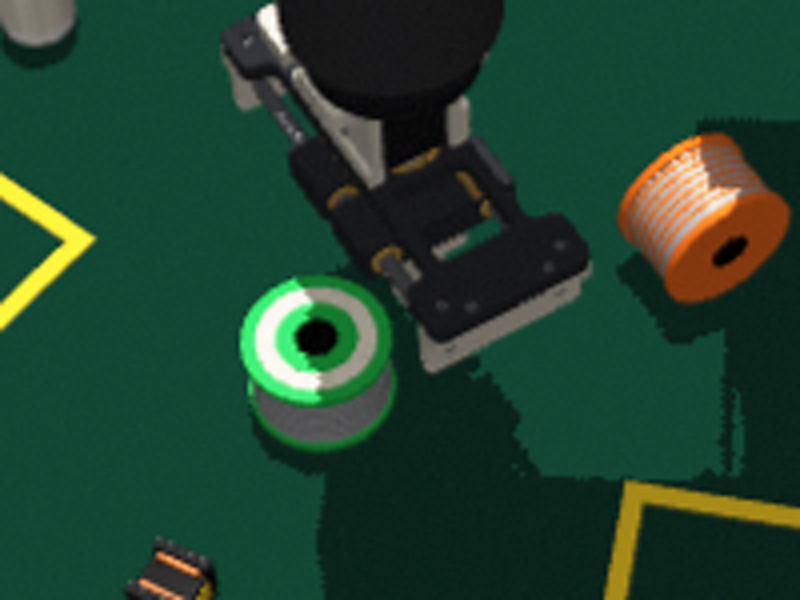

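The spool now stands with its label up; the bore is at crop (317,337), which is scene pixel (279,214). Next I'll plan the slide.

```bash
python3 - <<'E'
from h import *
s=load('s3');c=at(s,[200+317/4,130+337/4],.046)[:2];g=np.array([.5885,.2095]);e=g-c;L=np.linalg.norm(e);e/=L
yaw=np.degrees(np.arctan2(e[1],e[0]))-180;print(c,e,L,yaw)
move(list(c-.085*e)+[.12],yaw)
E
```

```text
[ 0.55590515 -0.02295247] [0.13886303 0.9903116 ] 0.23472660058282308 -97.98205979960646
4.3333 at [0.5103 0.0027 0.0734] [-180.    -0.   146.5] shift mm [-88.8 -72.9 -46.6] rotvec [   0.    -0.  -115.5]
```

Emit:
{"op": "move_arm", "data": {"motion": [[[0,0,-35],[0,0,-7],0.5],[[0,0,-60],[0,0,-14],0.5],[[-25,-20,-60],[0,0,-21],0.5],[[-50,-40,-60],[0,0,-28],0.5],[[-75,-60,-60],[0,0,-35],0.5],[[-89,-73,-60],[0,0,-42],0.5],[[-89,-73,-60],[0,0,-49],0.5],[[-89,-73,-60],[0,0,-56],0.5],[[-89,-73,-60],[0,0,-63],0.5],[[-89,-73,-60],[0,0,-70],0.5]]}}

```text
clock: 5.17
tool_pos: [0.5441, -0.1076, 0.1333]
orientation: [180.0, -0.0, -143.2]
force: [-0.5, -0.7, 0.6]
opening: 0.0439
gripper_force: 0.0
```

Emit:
{"op": "move_arm", "data": {"motion": [[[0,0,0],[0,0,-7],0.5],[[0,0,0],[0,0,-14],0.5],[[0,0,0],[0,0,-21],0.5],[[0,0,0],[0,0,-28],0.5],[[0,0,0],[0,0,-35],0.5],[[0,0,0],[0,0,-42],0.5],[[0,0,0],[0,0,-45.5],0.5],[[0,0,0],[0,0,-45.5],0.5],[[0,0,0],[0,0,-45.5],0.5]]}}

```text
clock: 5.92
tool_pos: [0.5442, -0.1072, 0.1334]
orientation: [180.0, -0.0, -98.1]
force: [-0.1, -0.3, 0.2]
opening: 0.0441
gripper_force: 0.0
```

```bash
python3 - <<'E'
from h import *
c=np.array([.556,-.023]);e=np.array([.139,.990])
move(list(c-.08*e)+[.030],-98);print(ctrl.get_obs()['opening'])
s=snap('top','t4')['color'][160:360,180:440]
cv2.imwrite('pics/t4c.png',cv2.resize(s,(780,600),interpolation=2))
E
```

```text
5.9167 at [ 0.5442 -0.1072  0.1334] [180.   -0.  -98.1] shift mm [ -5.1  -0.  103.4] rotvec [ 0.  -0.  -0.1]
0.044132561558008924
```

View pics/t4c.png

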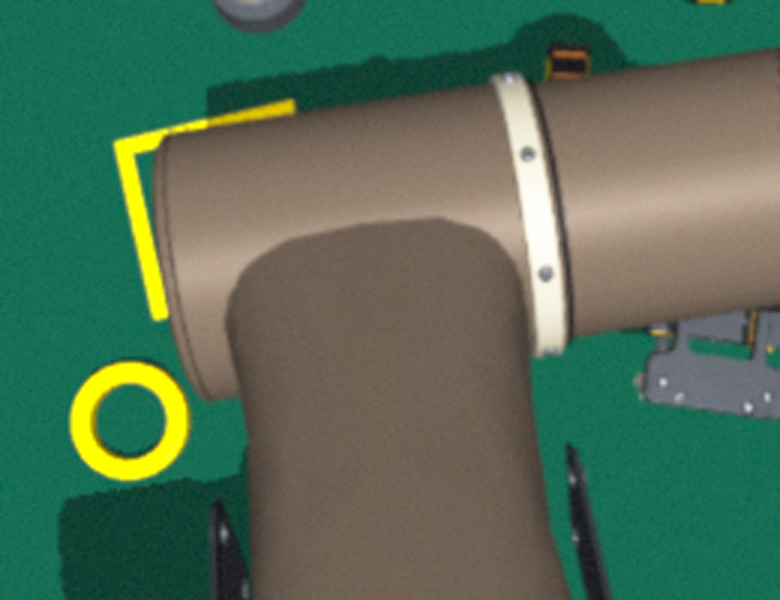

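The arm hides the spool in the top view; only the free square's left edge and the tape roll can be seen. I'll lower the half-open gripper behind the spool and cradle-push it.

Emit:
{"op": "move_arm", "data": {"motion": [[[0,0,35],[0,0,0],0.5],[[0,0,70],[0,0,0],0.5],[[0,0,95],[0,0,0],0.5],[[0,0,103],[0,0,0],0.5],[[-10,0,103],[0,0,0],0.5],[[-20,0,103],[0,0,0],0.5],[[-30,0,103],[0,0,0],0.5],[[-36,0,103],[0,0,0],0.5],[[-40,0,103],[0,0,0],0.5],[[-44,0,103],[0,0,0],0.5]]}}

```text
clock: 6.8
tool_pos: [0.551, -0.0629, 0.0315]
orientation: [-179.9, 0.0, -98.0]
force: [-1.2, -3.8, 1.3]
opening: 0.0439
gripper_force: 2.1
```

Emit:
{"op": "move_arm", "data": {"motion": [[[-4,0,0],[0,0,0],0.5],[[-8,0,0],[0,0,0],0.5],[[-12,0,0],[0,0,0],0.5],[[-18,0,0],[0,0,0],0.5],[[-24,0,0],[0,0,0],0.5],[[-30,0,0],[0,0,0],0.5],[[-36,0,0],[0,0,0],0.5],[[-42,0,0],[0,0,0],0.5]]}}

```text
clock: 7.47
tool_pos: [0.5559, -0.0228, 0.0309]
orientation: [180.0, -0.1, -98.0]
force: [-0.3, -6.7, 3.8]
opening: 0.0437
gripper_force: 3.2
```

```bash
python3 - <<'E'
from h import *
move([.5885-.038*.139,.2095-.038*.99,.030],-98);print(ctrl.get_obs()['opening'],ctrl.get_obs()['force'])
s=snap('scene','s5')['color'][130:340,180:460]
cv2.imwrite('pics/s5c.png',cv2.resize(s,(800,600),interpolation=2))
E
```

```text
7.4667 at [ 0.5559 -0.0228  0.0309] [ 1.8e+02 -1.0e-01 -9.8e+01] shift mm [-196.6    0.2    0.7] rotvec [ 0.  -0.1 -0. ]
0.04370144550270763 [-0.33628919 -6.68654838  3.82165546]
```

View pics/s5c.png

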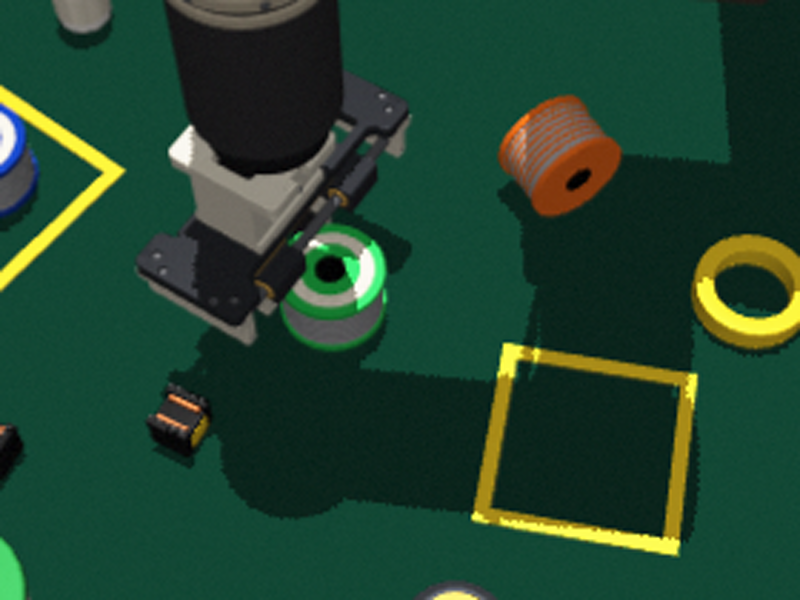

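The spool stands cradled against the fingers with its bore at crop (330,268), clear of everything else. I'll keep sliding it.

Emit:
{"op": "move_arm", "data": {"motion": [[[-6,0,0.5],[0,0,0],0.5],[[-13,0,0.5],[0,0,0],0.5],[[-20,0,0.5],[0,0,0],0.5],[[-28,0,0.5],[0,0,0],0.5],[[-36,0,0.5],[0,0,0],0.5],[[-44,0,0.5],[0,0,0],0.5],[[-52,0,0.5],[0,0,0],0.5],[[-60,0,0.5],[0,0,0],0.5],[[-68,0,0.5],[0,0,0],0.5],[[-76,0,0.5],[0,0,0],0.5]]}}

```text
clock: 8.35
tool_pos: [0.5664, 0.0521, 0.0305]
orientation: [180.0, -0.1, -98.0]
force: [-0.2, -7.9, 6.5]
opening: 0.0437
gripper_force: 4.4
```

Emit:
{"op": "move_arm", "data": {"motion": [[[-8,0,0],[0,0,0],0.5],[[-16,0,0],[0,0,0],0.5],[[-24,0,0],[0,0,0],0.5],[[-32,0,0],[0,0,0],0.5],[[-40,0,0],[0,0,0],0.5],[[-48,0,0],[0,0,0],0.5],[[-56,0,0],[0,0,0],0.5],[[-64,0,0],[0,0,0],0.5],[[-72,0,0],[0,0,0],0.5],[[-78,0,0],[0,0,0],0.5]]}}

```text
clock: 9.18
tool_pos: [0.5773, 0.1292, 0.0304]
orientation: [179.9, -0.1, -98.0]
force: [-1.7, -9.0, 6.7]
opening: 0.0436
gripper_force: 4.5
```

```bash
python3 - <<'E'
from h import *
a=load('s5');print('prev centre',at(a,[180+330*.35,130+268*.35],.046))
move([.5885-.038*.139,.2095-.038*.99,.030],-98);print(ctrl.get_obs()['force'])
s=snap('scene','s6')['color'][180:330,280:480]
cv2.imwrite('pics/s6c.png',cv2.resize(s,(800,600),interpolation=2))
E
```

```text
prev centre [0.56224031 0.01458025 0.046     ]
9.1833 at [0.5773 0.1292 0.0304] [ 1.799e+02 -1.000e-01 -9.800e+01] shift mm [-43.1   0.1   0.4] rotvec [ 0.1 -0.1 -0. ]
[-1.67509387 -8.96121061  6.70538525]
```

View pics/s6c.png

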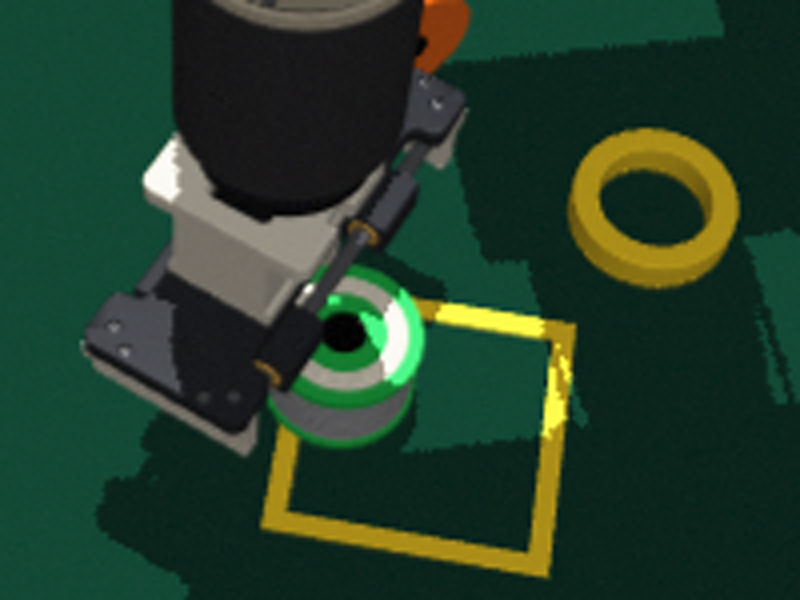

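The spool is upright and entering the square, with its bore at crop (345,332). About 43 mm remain.

Emit:
{"op": "move_arm", "data": {"motion": [[[-8,0,0],[0,0,0],0.5],[[-16,0,0],[0,0,0],0.5],[[-24,0,0],[0,0,0],0.5],[[-31,0,0],[0,0,0],0.5],[[-37,0,0],[0,0,0],0.5],[[-41,0,0],[0,0,0],0.5],[[-43,0,0],[0,0,0],0.5],[[-43,0,0],[0,0,0],0.5],[[-43,0,0],[0,0,0],0.5],[[-43,0,0],[0,0,0],0.5]]}}

```text
clock: 10.07
tool_pos: [0.5833, 0.1718, 0.0303]
orientation: [180.0, -0.1, -98.0]
force: [-1.2, -5.7, 4.9]
opening: 0.0437
gripper_force: 3.5
```

Emit:
{"op": "move_arm", "data": {"motion": [[[5,0,0],[0,0,0],0.5],[[15,0,0],[0,0,0],0.5],[[35,0,0],[0,0,0],0.5],[[60,0,-20],[0,0,0],0.5],[[90,0,-50],[0,0,0],0.5],[[120,0,-80],[0,0,0],0.5],[[150,0,-110],[0,0,0],0.5],[[180,0,-120],[0,0,0],0.5],[[180,0,-120],[0,0,0],0.5],[[180,0,-120],[0,0,0],0.5]]}}

```text
clock: 10.9
tool_pos: [0.5587, -0.0069, 0.1511]
orientation: [-179.9, 0.1, -98.2]
force: [-0.4, -0.2, 0.1]
opening: 0.0436
gripper_force: 0.0
```

```bash
python3 - <<'E'
from h import *
s=snap('scene','s7')['color'][180:330,280:480]
cv2.imwrite('pics/s7c.png',cv2.resize(s,(800,600),interpolation=2))
E
```

```text
(no output)
```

View pics/s7c.png

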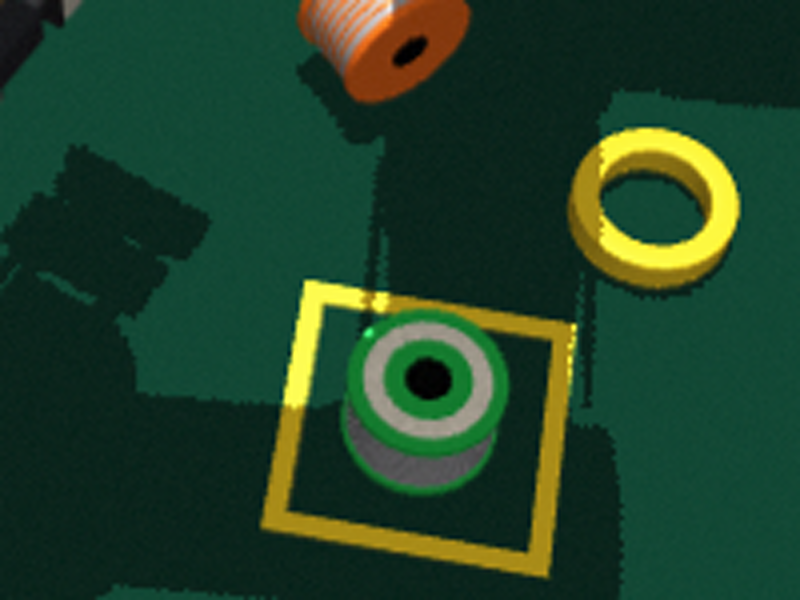

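The spool stands with its label up inside the square, bore at crop (428,378). I'll check how centred it is and hand the job in.

```bash
python3 - <<'E'
from h import *
c=at(load('s7'),[280+428/4,180+378/4],.046)[:2];d=c-[.5885,.2095];a=np.radians(14);print(c,d)
if abs(d).max()<.009: print(ctrl.close_job())
E
```

```text
[0.58984483 0.20948536] [ 1.34483373e-03 -1.46357007e-05]
the job is handed in; nothing more can be done
None
```

The green spool was tipped upright with its label up and slid into the free yellow square, about 1 mm off centre by the last scene picture; the job is handed in (no verdict was returned), and the arm was kept clear of everything else on the bench.

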